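# Take the pocket tray out of the stack and fill its empty pockets

### The job

Lift the blue tray, with the agate slab on it, off the stack and set it aside, take the yellow pocket tray out from under it and stand it in the middle of the dark mat, lengthwise, then put the blue tray, slab still in it, squarely back on the grey box, which stays where it is. Put one green spare stone in each empty pocket of the yellow tray, leaving the red-brown stones in their pockets and the surplus spares on the shelf. Do not disturb the vial or the scoop.

Things in the scene. Friction and masses are not known exactly. Their poses are not given: they have to be found in the camera images.
- base_box_c (a point): Centre (half-way up) of the loose grey closed storage box at the bottom of the stack: 204 long (its x) x 62 wide (its y) x 40 mm high, flat top, 450 g. It stands on the white shelf (z = 0). z up.
- pocket_tray_c (a point): Centre (20 mm over the underside) of the loose yellow middle tray: 204 (x) x 62 (y) x 40 mm high, upright sides, 160 g empty, hollow below (29 mm). Its top has one row of five square black-floored pockets along x, 34 mm wide, 8 mm deep, 39 mm apart. Stones stand 16 mm proud of its top, inside the hollow of the tray above. Starts on the grey box. Pinch it across its 62 mm width.
- top_tray_c (a point): Centre (half-way up, 20 mm over its underside) of the loose blue tray on top of the stack: same outside, 204 x 62 x 40 mm, upright sides, 160 g, hollow below (30 mm high inside its 4 mm skirt); a shallow recess on top, 196 x 54 mm and 6 mm deep, holds the agate slab. Trays stack rim on flat rim, with nothing to lock them.
- slab_c (a point): Centre of the banded agate slab, 100 (x) x 44 (y) x 8 mm, 90 g, lying loose in the recess of the blue tray.
- mat_c (a point): Centre of the upper face of the fixed dark mat on the shelf, 250 (x) x 110 (y) x 3 mm thick. x is its long direction. The stack and the mat swap places from start to start; between them lies free shelf, at least 220 mm from centre to centre.
- pocket1 (a point): Pocket 1 of the yellow tray, x = -78 mm along the tray: the point where the centre of a stone seated in it lies, 44 mm over the tray's underside (12 mm over the pocket floor).
- pocket2 (a point): Pocket 2 of the yellow tray, x = -39 mm along the tray: the point where the centre of a stone seated in it lies, 44 mm over the tray's underside (12 mm over the pocket floor).
- pocket3 (a point): Pocket 3 of the yellow tray, x = 0 mm along the tray: the point where the centre of a stone seated in it lies, 44 mm over the tray's underside (12 mm over the pocket floor).
- pocket4 (a point): Pocket 4 of the yellow tray, x = 39 mm along the tray: the point where the centre of a stone seated in it lies, 44 mm over the tray's underside (12 mm over the pocket floor).
- pocket5 (a point): Pocket 5 of the yellow tray, x = 78 mm along the tray: the point where the centre of a stone seated in it lies, 44 mm over the tray's underside (12 mm over the pocket floor).
- set1_c (a point): Centre of the red-brown polished barrel-shaped stone that sits in pocket 1 from the start, if there is one (else None): 28 mm diameter, 24 mm high, 30 g, rounded top.
- set2_c (a point): Centre of the red-brown polished barrel-shaped stone that sits in pocket 2 from the start, if there is one (else None): 28 mm diameter, 24 mm high, 30 g, rounded top.
- set3_c (a point): Centre of the red-brown polished barrel-shaped stone that sits in pocket 3 from the start, if there is one (else None): 28 mm diameter, 24 mm high, 30 g, rounded top.
- set4_c (a point): Centre of the red-brown polished barrel-shaped stone that sits in pocket 4 from the start, if there is one (else None): 28 mm diameter, 24 mm high, 30 g, rounded top.
- set5_c (a point): Centre of the red-brown polished barrel-shaped stone that sits in pocket 5 from the start, if there is one (else None): 28 mm diameter, 24 mm high, 30 g, rounded top.
- spare1_c (a point): Centre of a green polished spare stone, 28 mm diameter, 24 mm high, 30 g (upright sides from 3 to 19 mm up, rounded top; z is its axis), standing on the shelf at the start, in one of six spots. All spares are alike.
- spare2_c (a point): Centre of a green polished spare stone, 28 mm diameter, 24 mm high, 30 g (upright sides from 3 to 19 mm up, rounded top; z is its axis), standing on the shelf at the start, in one of six spots. All spares are alike.
- spare3_c (a point): Centre of a green polished spare stone, 28 mm diameter, 24 mm high, 30 g (upright sides from 3 to 19 mm up, rounded top; z is its axis), standing on the shelf at the start, in one of six spots. All spares are alike.
- spare4_c (a point): Centre of a green polished spare stone, 28 mm diameter, 24 mm high, 30 g (upright sides from 3 to 19 mm up, rounded top; z is its axis), standing on the shelf at the start, in one of six spots. All spares are alike.
- spare5_c (a point): Centre of a green polished spare stone, 28 mm diameter, 24 mm high, 30 g (upright sides from 3 to 19 mm up, rounded top; z is its axis), standing on the shelf at the start, in one of six spots. All spares are alike.
- vial_c (a point): Centre of the cork-topped glass vial among the spares, 24 mm diameter, 59 mm high, loose. Bystander.
- scoop_c (a point): Centre of the cup of the stainless measuring scoop at the back, 48 mm diameter, 28 mm high, 90 mm handle along its +y, loose. Bystander.
Mind the look-alikes: they are no part of the job. Leave any purple look-alike of the part that bears spare4_c alone.

How it is judged:
By the outcome, as a careful person would: the job done as asked, in the order asked, and still so for the second after the job is handed in, with the robot touching nothing.
Of set1, set2, set3, set4, set5 only 1 to 2 are there at a start; the rules pass over those that are not, and their reading is None.
At some moment in a run one of spare1, spare2, spare3, spare4, spare5 may be knocked a few centimetres aside while the robot is not near it.
It also fails if it takes over 208 s, if anything falls off the work surface, if the arm or the gripper's body presses on something with over 40 N, if the wrist force passes 120 N, or if a joint passes its speed limit or range.

### The arm

A 6-joint arm with a two-finger parallel gripper is mounted at the origin on the work surface. World frame = base frame: x ahead of the robot, y to its left, z up, the work surface at z = 0. Lengths are in m, angles in degrees, forces in N, time in s.
With the tool pointing down it reaches from about 0.4 to 0.825 m from the base axis. Payload 7 kg.
Tool frame: the origin (TCP) lies midway between the tips of the shut fingers; the grasp point (between the pads) lies 19 mm behind it; z points along the fingers, y is the line along which they close (so a half turn about z gives the same grasp; the last joint's range is limited). The gripper opens to 88 mm and grips with 3 to 60 N. Pads are 19 mm wide; open, the fingers measure 130 mm over their backs; the gripper's body (78 mm by 193 mm) begins 47 mm behind the grasp point.
Start: joints at [86.121, 20.546, 0.682, 0, -70.136, -16.507], TCP at [0.235, 0.633, 0.227] pointing down, gripper open.
Joint ranges: [-176.03, 176.03], [-82.01, 121.73], [-58.28, 71.71], [-173.87, 95.51], [-174.79, -0.11], [-173.66, 173.66]. Speed limits (degrees/s): [136.94, 136.94, 172.46, 180, 180, 180].

### API

Orientations are given as [roll, pitch, yaw] about the fixed x, y, z axes, in that order (R = Rz(yaw) Ry(pitch) Rx(roll)).
In Python, from plant import r, eyes, workorder gives the robot as it stands.
- The arm moves only by the tool step_arm, never from a script. Its argument "plan" is a list of rows, each a list of 5 numbers: the shift along the tool's x, y, z each as a share of 25 cm, from -1 to 1, then the turn about the tool's z as a share of 60 degrees, from -1 to 1, then the finger opening in mm, from 0 to 87.6. In form: [[x, y, z, turn, jaw], ...]. A call has 1 to 12 rows; each row is the pose to reach, as a shift and turn from the pose commanded when the call began, along the tool's axes at that moment; what a row does not reach only later rows make up. A row lasts 1/12 s, in which the tool goes at most 41.7 mm and 7.16 degrees, less where a joint would pass 70% of its speed; a pose out of reach is approached as far as the arm can. A call with a number of a shift or a turn outside -1 to 1 is refused whole. A call with a gripper value outside its range is refused whole. The fingers move at their own pace and stop on an object; "newtons" is the grip in N (left out, the last holds). Time passes only in rows, so rows that repeat a pose let the fingers close. It gives the time, the measured TCP pose, the force, the opening and the grip force at its end, in the units of the state.
- r.get_state(): the state, without advancing time (a new reading comes with each control period).
- eyes.capture(name): name is "scene" or "top"; returns the picture (420x560x3 uint8, red, green, blue); there is no depth.
- eyes.camera_model(name): a dict with "fov_y" (degrees; the focal length in pixels is half the picture's height over the tangent of half this angle, whatever the lens; pixels are square), "cx", "cy" (the principal point, pixels), "world_to_cam" (4x4, takes a point from world to camera coordinates). Camera axes: x right, y up, looking along -z (the intrinsics and any distortion apply to the point x, -y, -z); pixel columns grow to the right and rows downward; lengths in m; the calibration is good to about 2 mm. A picture is of the moment at which its call begins. camera_model takes no time and is no camera call.
- workorder.close_job(): hands the job in; it is judged then, once.
The state is a dict: "time_s": time; "joints": joint angles; "qd": joint speeds; "joint_torque": joint torques, N m; "tcp_pos": TCP position; "eef_rot": TCP orientation; "contact_force": force on the tool from outside, world axes, zero at the start; "moment": the same for the moment, N m; "gripper_width": finger opening in m; "gripper_force": force on a finger pad.
Only numpy, scipy, OpenCV 4.12 (cv2) and the standard library are available. Lean on these libraries where they do the work, as an engineer would, in place of code of your own. Each camera call takes 0.05 s, during which the arm holds its last target. There are 200 camera calls.

## Working session

There is one attempt and no reset: what is moved stays moved. The work goes in short steps, Python scripts to look and compute and a tool call to move; the robot and the scene stay as the last step left them, time stands still between calls to the robot, and variables do not carry over. Pictures are saved under pics/ and viewed, at most 14 in all, crops included, and the job is handed in when it is done.

Besides the shell and the picture viewer there is one more tool, called after "Request:" as a command line: name --pt "numbers of a row" for each row, then --argument value for the rest. step_arm: Moves the arm, as the interface text tells. Its arguments: {"type":"object","properties":{"plan":{"type":"array"},"newtons":{"type":"number"}},"required":["plan"]}

```bash
mkdir -p pics; ls
python3 - <<'E'
from plant import r,eyes,workorder
import cv2
for n in("scene","top"):
    im=eyes.capture(n); cv2.imwrite(f"pics/{n}0.png",im[:,:,::-1]); m=eyes.camera_model(n); print(n,m)
s=r.get_state(); print(s)
E
```

```text
pics
scene {'fov_y': 45.278719660970324, 'cx': 275.9184650400098, 'cy': 213.6587733013401, 'world_to_cam': array([[ 0.78495523,  0.61939212, -0.01409565, -0.45378609],
       [-0.43195807,  0.56344651,  0.70423026,  0.18139272],
       [ 0.44413682, -0.54670049,  0.70983171, -1.33753423],
       [ 0.        ,  0.        ,  0.        ,  1.        ]])}
top {'fov_y': 53.25176993784384, 'cx': 276.02394724503216, 'cy': 210.3819753721491, 'world_to_cam': array([[-1.87574529e-02, -9.99824042e-01, -2.04978376e-04,
        -1.11595235e-02],
       [ 9.78203176e-01, -1.83942330e-02,  2.06833745e-01,
        -5.92133171e-01],
       [-2.06801121e-01,  3.67916372e-03,  9.78376083e-01,
        -9.52444232e-01],
       [ 0.00000000e+00,  0.00000000e+00,  0.00000000e+00,
         1.00000000e+00]])}
{'time_s': 0.1, 'joints': array([ 8.61207424e+01,  2.05879220e+01,  6.38076449e-01, -1.81887924e-02,
       -7.01373532e+01, -1.65089091e+01]), 'qd': array([ 0.04238953, -0.11309401,  0.01745217,  0.14911379, -0.04337877,
        0.10219845]), 'joint_torque': array([-1.12564299e-03, -5.84161949e+01,  2.93751526e+01,  7.01543123e+00,
        1.01447999e-02, -4.68070357e-05]), 'tcp_pos': array([0.23500209, 0.63228305, 0.22570111]), 'eef_rot': array([ 1.79911537e+02, -8.38652593e-03, -2.03943532e+01]), 'contact_force': array([-1.0193813 ,  0.17868613, -0.11668018]), 'moment': array([-0.03209587,  0.00952394,  0.02155861]), 'gripper_force': 0.0, 'gripper_width': 0.08767789904168166}
```

View pics/scene0.png

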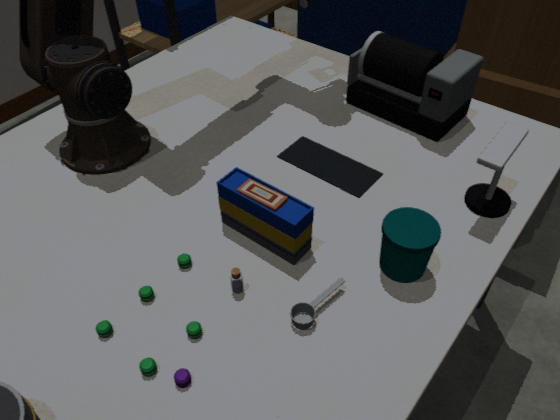

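View pics/top0.png

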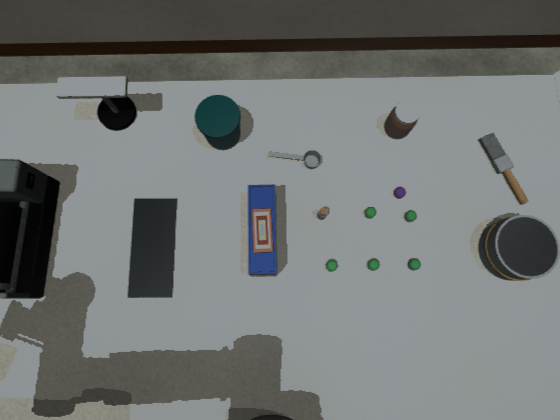

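The top view shows the stack at about (262,230), long along world x. The dark mat is at (153,248). The greens are at (371,212), (411,216), (332,266), (374,265) and (414,264), with the purple look-alike at (400,192). The vial is at (323,213) and the scoop at (312,159).

```bash
cat > h.py <<'E'
import numpy as np,cv2
from plant import r,eyes,workorder
def mod(n):
    m=eyes.camera_model(n); return 210/np.tan(np.radians(m["fov_y"]/2)),m["cx"],m["cy"],np.array(m["world_to_cam"])
def p2w(n,u,v,z):
    f,cx,cy,T=mod(n); R=T[:3,:3]; c=-R.T@T[:3,3]
    d=R.T@np.array([(u-cx)/f,-(v-cy)/f,-1]); return (c+d*(z-c[2])/d[2])[:2]
def w2p(n,P):
    f,cx,cy,T=mod(n); q=T[:3,:3]@np.array(P)+T[:3,3]; return np.array([cx+f*q[0]/-q[2],cy-f*q[1]/-q[2]])
def snap(n,name=None):
    im=eyes.capture(n)[:,:,::-1].copy()
    if name: cv2.imwrite(f"pics/{name}.png",im)
    return im
def crop(im,x0,y0,x1,y1,k,name,gam=0.6):
    c=cv2.resize(im[y0:y1,x0:x1],None,fx=k,fy=k,interpolation=cv2.INTER_CUBIC)
    c=(255*(c/255.)**gam).astype('uint8'); cv2.imwrite(f"pics/{name}.png",c)
def greens(im,lo=(45,90,40),hi=(85,255,255),amin=15):
    h=cv2.cvtColor(im,cv2.COLOR_BGR2HSV); m=cv2.inRange(h,lo,hi)
    n,l,s,c=cv2.connectedComponentsWithStats(m); return [(c[i].round(1),s[i,4]) for i in range(1,n) if s[i,4]>=amin]
def st():
    s=r.get_state(); print(round(s["time_s"],2),s["tcp_pos"].round(4),s["eef_rot"].round(2),"F",s["contact_force"].round(1),"w",round(s["gripper_width"]*1000,1),round(s["gripper_force"],1)); return s
E
python3 - <<'E'
from h import *
t=cv2.imread("pics/top0.png"); s=cv2.imread("pics/scene0.png")
a=cv2.resize(t[170:310,120:320],None,fx=4,fy=4,interpolation=cv2.INTER_CUBIC)
cv2.imwrite("pics/c1.png",(255*(a/255.)**.6).astype('uint8'))
a=cv2.resize(s[160:400,80:400],None,fx=2.5,fy=2.5,interpolation=cv2.INTER_CUBIC)
cv2.imwrite("pics/c2.png",(255*(a/255.)**.6).astype('uint8'))
for c,A in greens(t): print(c,A,p2w("top",*c,.012).round(4))
for c,A in greens(s): print("scene",c,A,p2w("scene",*c,.012).round(4))
for n,u,v,z in(("top",262,230,.12),("top",153,248,.003),("top",323,213,.04),("top",312,159,.02),("scene",330,165,.003),("scene",237,280,.03),("scene",303,318,.014)): print(n,u,v,p2w(n,u,v,z).round(4))
E
```

```text
[370.2 211.7] 83 [ 0.5944 -0.2617]
[410.6 215.3] 84 [ 0.5832 -0.3636]
[373.2 264.2] 93 [ 0.4617 -0.2605]
[414.3 263.9] 91 [ 0.4605 -0.3623]
[331.4 265.2] 88 [ 0.4612 -0.1569]
scene [183.5 258.7] 105 [ 0.4555 -0.1533]
scene [145.2 291.9] 137 [ 0.4566 -0.2585]
scene [103. 327.] 156 [ 0.4551 -0.3597]
scene [193.3 327.9] 153 [ 0.5887 -0.2585]
scene [147.  364.8] 183 [ 0.5774 -0.3607]
top 262 230 [0.5349 0.0104]
top 153 248 [0.5133 0.289 ]
top 323 213 [ 0.5877 -0.1383]
top 312 159 [ 0.735  -0.1182]
scene 330 165 [0.5215 0.2907]
scene 237 280 [ 0.5898 -0.1364]
scene 303 318 [ 0.7363 -0.119 ]
```

View pics/c1.png

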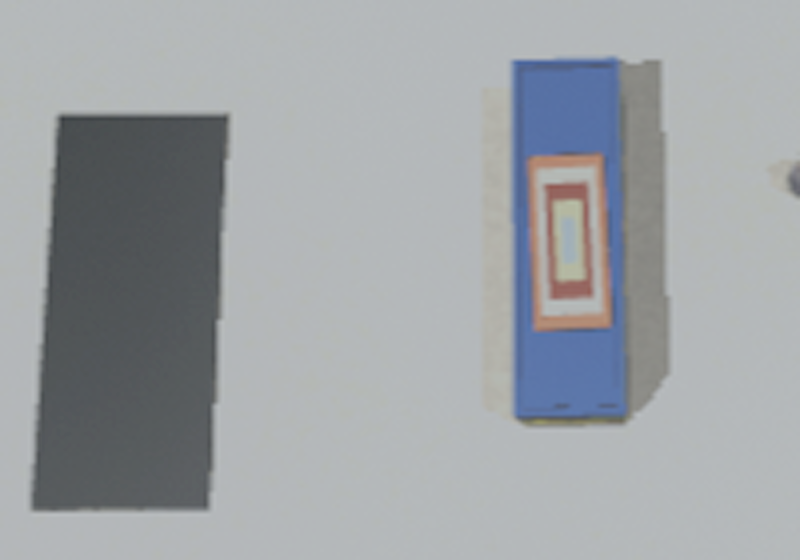

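View pics/c2.png

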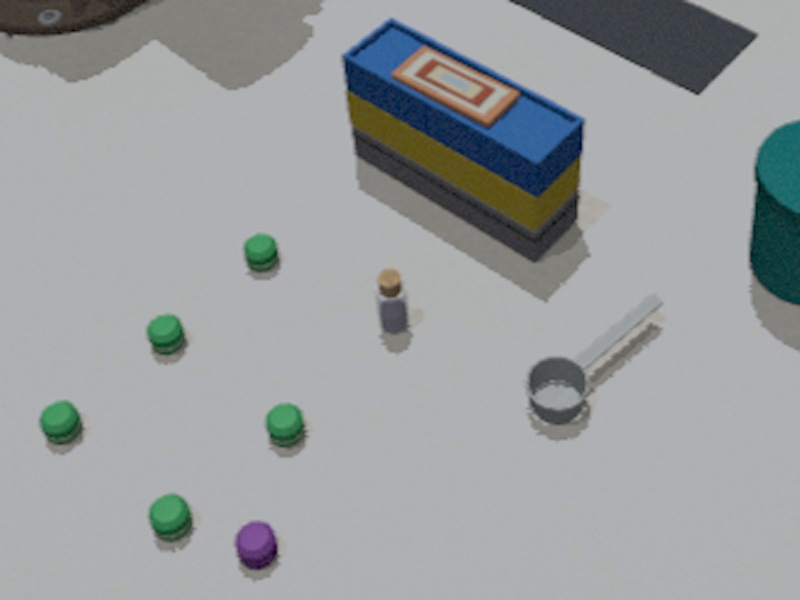

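Run:
```python
from h import *
def corners(n,c,k,o,z):
    P=np.array([p2w(n,u/k+o[0],v/k+o[1],z) for u,v in c]); return P
def rep(t,P):
    (c,wh,a)=cv2.minAreaRect(P.astype('float32')); 
    e=[P[1]-P[0],P[2]-P[1],P[3]-P[2],P[0]-P[3]]
    print(t,P.mean(0).round(4),[round(np.linalg.norm(x)*1000) for x in e],[round(np.degrees(np.arctan2(x[1],x[0])),1) for x in e])
rep("mat",corners("top",[(58,114),(230,114),(209,510),(32,510)],4,(120,170),.003))
rep("blue",corners("top",[(513,60),(617,57),(628,413),(514,418)],4,(120,170),.12))
rep("slab",corners("top",[(528,155),(606,155),(612,328),(533,331)],4,(120,170),.122))
rep("blue sc",corners("scene",[(345,57),(395,22),(580,123),(532,167)],2.5,(80,160),.12))
rep("mat sc",np.array([p2w("scene",u,v,.003) for u,v in [(278,160),(305,138.5),(382,174),(360,192)]]))
# scene box bottom front corner, yellow seams
for u,v,z in((543,255,0),(535,227,.04),(532,190,.08)): print(p2w("scene",u/2.5+80,v/2.5+160,z).round(4))
# edge test: color segmentation of blue/mat
t=cv2.imread("pics/top0.png");h=cv2.cvtColor(t,cv2.COLOR_BGR2HSV)
m=(t[170:310,120:180].max(2)<60).astype('uint8'); c=max(cv2.findContours(m,0,1)[0],key=cv2.contourArea)
b=cv2.boxPoints(cv2.minAreaRect(c))+[120,170]; print(cv2.minAreaRect(c)); rep("mat seg",np.array([p2w("top",u,v,.003) for u,v in b]))
```

```text
mat [0.5164 0.2888] [111, 250, 109, 250] [np.float64(-91.1), np.float64(178.8), np.float64(88.9), np.float64(-0.7)]
blue [0.5389 0.0104] [60, 204, 63, 205] [np.float64(-89.4), np.float64(-179.3), np.float64(91.4), np.float64(-0.1)]
slab [0.5338 0.0094] [44, 99, 44, 100] [np.float64(-91.1), np.float64(-179.0), np.float64(91.1), np.float64(1.2)]
blue sc [0.5426 0.0079] [59, 197, 61, 199] [np.float64(86.7), np.float64(-1.2), np.float64(-91.3), np.float64(178.3)]
mat sc [0.5221 0.2898] [115, 235, 89, 229] [np.float64(89.2), np.float64(-0.6), np.float64(-95.5), np.float64(-174.1)]
[ 0.6414 -0.0087]
[ 0.638 -0.016]
[ 0.6333 -0.0145]
((32.237571716308594, 77.48619079589844), (43.62383270263672, 99.33619689941406), 3.012787342071533)
mat seg [0.5177 0.291 ] [251, 113, 251, 108] [np.float64(0.0), np.float64(-94.2), np.float64(178.8), np.float64(86.0)]
```

The mat is at (0.517, 0.289) and the stack at (0.540, 0.0095), both near yaw 0. I'll move over the stack now.

Request:
step_arm --pt "1 0.95 0.05 -0.34 87" --pt "1 0.95 0.05 -0.34 87" --pt "1 0.95 0.05 -0.34 87" --pt "1 0.95 0.05 -0.34 87" --pt "1 0.95 0.05 -0.34 87" --pt "1 0.95 0.05 -0.34 87" --pt "1 0.95 0.05 -0.34 87" --pt "1 0.95 0.05 -0.34 87" --pt "1 0.95 0.05 -0.34 87" --pt "1 0.95 0.05 -0.34 87"

```text
time_s: 0.93
tcp_pos: [0.3874, 0.32, 0.214]
eef_rot: [180.0, 0.0, -0.2]
contact_force: [0.4, 0.5, 0.3]
gripper_width: 0.0869
gripper_force: 0.0
```

Request:
step_arm --pt "0.61 1 0 0 87" --pt "0.61 1 0 0 87" --pt "0.61 1 0 0 87" --pt "0.61 1 0 0 87" --pt "0.61 1 0 0 87" --pt "0.61 1 0 0 87" --pt "0.61 1 0 0 87" --pt "0.61 1 0 0 87" --pt "0.61 1 0 0 87"

```text
time_s: 1.68
tcp_pos: [0.5401, 0.0715, 0.2133]
eef_rot: [180.0, 0.1, -0.2]
contact_force: [-0.4, 0.7, 0.2]
gripper_width: 0.0871
gripper_force: 0.0
```

Request:
step_arm --pt "0 0.248 0 -0.008 87" --pt "0 0.248 0 -0.008 87" --pt "0 0.248 0.08 -0.008 87" --pt "0 0.248 0.2 -0.008 87" --pt "0 0.248 0.32 -0.008 87" --pt "0 0.248 0.4 -0.008 87" --pt "0 0.248 0.45 -0.008 87" --pt "0 0.248 0.49 -0.008 87" --pt "0 0.248 0.508 -0.008 87" --pt "0 0.248 0.508 -0.008 87"

```text
time_s: 2.52
tcp_pos: [0.5389, 0.0119, 0.0864]
eef_rot: [180.0, 0.1, 0.6]
contact_force: [1.0, -0.5, 0.1]
gripper_width: 0.0871
gripper_force: 0.0
```

Run:
```python
from h import *
s=snap("scene"); crop(s,160,80,400,280,3,"g1",.5); st()
```

```text
2.57 [0.5395 0.0118 0.0872] [179.99  -0.     0.56] F [0.2 0.4 0.6] w 87.0 0.0
```

View pics/g1.png

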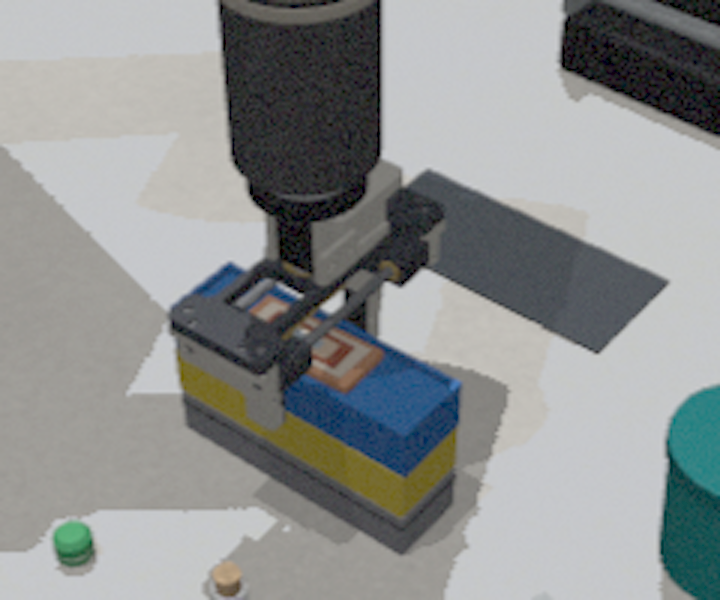

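The fingers straddle the blue tray near its middle, with the tips just above the blue/yellow seam. I'll close and lift.

Request:
step_arm --pt "0 0 0 0 66" --pt "0 0 0 0 64" --pt "0 0 0 0 62" --pt "0 0 0 0 58" --pt "0 0 0 0 55" --pt "0 0 0 0 55" --pt "0 0 0 0 55" --pt "0 0 0 0 55" --pt "0 0 0 0 55" --pt "0 0 0 0 55" --newtons 25

```text
time_s: 3.4
tcp_pos: [0.5396, 0.0111, 0.0876]
eef_rot: [-180.0, -0.0, 0.5]
contact_force: [-2.4, 1.1, 5.3]
gripper_width: 0.0618
gripper_force: 25.0
```

Request:
step_arm --pt "0 0 -0.01 0 55" --pt "0 0 -0.03 0 55" --pt "0 0 -0.06 0 55" --pt "0 0 -0.1 0 55" --pt "0 0 -0.14 0 55" --pt "0 0 -0.18 0 55" --pt "0 0 -0.22 0 55" --pt "0 0 -0.25 0 55" --pt "0 0 -0.27 0 55" --pt "0 0 -0.28 0 55" --pt "0 0 -0.28 0 55"

```text
time_s: 4.32
tcp_pos: [0.5395, 0.0111, 0.1577]
eef_rot: [-180.0, -0.0, 0.5]
contact_force: [0.4, 0.9, -2.3]
gripper_width: 0.062
gripper_force: 25.0
```

Request:
step_arm --pt "0 -0.02 0 0 55" --pt "0 -0.06 0 0 55" --pt "0 -0.12 0 0 55" --pt "0 -0.2 0 0 55" --pt "0 -0.28 0 0 55" --pt "0 -0.36 0 0 55" --pt "0 -0.44 0 0 55" --pt "0 -0.51 0 0 55" --pt "0 -0.56 0 0 55" --pt "0 -0.6 0 0 55" --pt "0 -0.616 0 0 55" --pt "0 -0.616 0 0 55"

```text
time_s: 5.32
tcp_pos: [0.5379, 0.1657, 0.1568]
eef_rot: [180.0, 0.0, 0.5]
contact_force: [-0.3, -0.0, -2.4]
gripper_width: 0.0621
gripper_force: 25.0
```

Request:
step_arm --pt "0 0 0.03 0 55" --pt "0 0 0.08 0 55" --pt "0 0 0.15 0 55" --pt "0 0 0.22 0 55" --pt "0 0 0.3 0 55" --pt "0 0 0.37 0 55" --pt "0 0 0.44 0 55" --pt "0 0 0.5 0 55" --pt "0 0 0.54 0 55" --pt "0 0 0.57 0 55" --pt "0 0 0.588 0 55" --pt "0 0 0.588 0 55"

```text
time_s: 6.32
tcp_pos: [0.5378, 0.1645, 0.0094]
eef_rot: [180.0, 0.1, 0.5]
contact_force: [-0.4, 0.2, -2.4]
gripper_width: 0.0622
gripper_force: 25.0
```

Request:
step_arm --pt "0 0 0.006 0 55" --pt "0 0 0.012 0 55" --pt "0 0 0.014 0 55" --pt "0 0 0.014 0 55" --pt "0 0 0.014 0 55"

```text
time_s: 6.73
tcp_pos: [0.5386, 0.1654, 0.0076]
eef_rot: [-180.0, -0.1, 0.5]
contact_force: [-1.4, 0.7, 6.5]
gripper_width: 0.0621
gripper_force: 25.0
```

Request:
step_arm --pt "0 0 0 0 70" --pt "0 0 0 0 87" --pt "0 0 0 0 87" --pt "0 0 0 0 87" --pt "0 0 -0.04 0 87" --pt "0 0 -0.12 0 87" --pt "0 0 -0.24 0 87" --pt "0 0 -0.36 0 87" --pt "0 0 -0.46 0 87" --pt "0 0 -0.54 0 87" --pt "0 0 -0.57 0 87"

```text
time_s: 7.65
tcp_pos: [0.5395, 0.1657, 0.1534]
eef_rot: [-179.9, -0.3, 0.5]
contact_force: [-0.6, 0.8, 0.9]
gripper_width: 0.0871
gripper_force: 0.0
```

Run:
```python
from h import *
s=snap("scene"); t=snap("top","t2"); st()
a=cv2.resize(s[130:330,80:400],None,fx=2.5,fy=2.5,interpolation=cv2.INTER_CUBIC)
cv2.imwrite("pics/s2.png",(255*(a/255.)**.5).astype('uint8'))
```

```text
7.75 [0.5388 0.1655 0.1511] [-179.88   -0.18    0.5 ] F [ 0.1 -0.5 -0.4] w 87.0 0.0
```

View pics/s2.png

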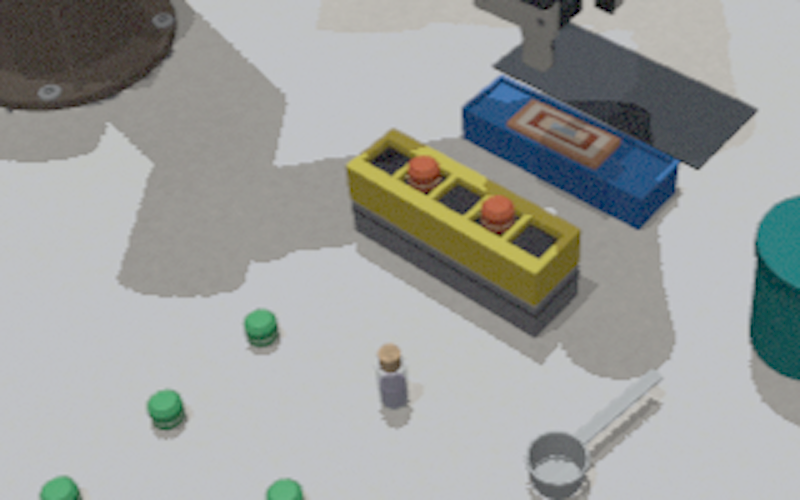

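Yellow is exposed: red-brown stones in pockets 2 and 4, with pockets 1, 3 and 5 empty. Blue stands aside with the slab in it. Next I'll grasp yellow.

Request:
step_arm --pt "0 0.15 0 0 87" --pt "0 0.31 0 0 87" --pt "0 0.47 0 0 87" --pt "0 0.62 0 0 87" --pt "0 0.62 0 0 87" --pt "0 0.62 0.1 0 87" --pt "0 0.62 0.22 0 87" --pt "0 0.62 0.32 0 87" --pt "0 0.62 0.38 0 87" --pt "0 0.62 0.41 0 87" --pt "0 0.62 0.415 0 87" --pt "0 0.62 0.415 0 87"

```text
time_s: 8.75
tcp_pos: [0.539, 0.0099, 0.0447]
eef_rot: [180.0, 0.1, 0.5]
contact_force: [-0.1, 0.1, 0.8]
gripper_width: 0.087
gripper_force: 0.0
```

Request:
step_arm --pt "0 0 0 0 66" --pt "0 0 0 0 64" --pt "0 0 0 0 62" --pt "0 0 0 0 58" --pt "0 0 0 0 55" --pt "0 0 0 0 55" --pt "0 0 0 0 55" --pt "0 0 0 0 55" --pt "0 0 0 0 55" --pt "0 0 0 0 55"

```text
time_s: 9.58
tcp_pos: [0.5397, 0.0102, 0.046]
eef_rot: [-180.0, -0.1, 0.5]
contact_force: [-2.1, 0.3, 6.3]
gripper_width: 0.0621
gripper_force: 25.0
```

Request:
step_arm --pt "0 0 -0.01 0 55" --pt "0 0 -0.03 0 55" --pt "0 0 -0.06 0 55" --pt "0 0 -0.1 0 55" --pt "0 0 -0.14 0 55" --pt "0 0 -0.18 0 55" --pt "0 0 -0.22 0 55" --pt "0 0 -0.25 0 55" --pt "0 0 -0.27 0 55" --pt "0 0 -0.28 0 55" --pt "0 0 -0.28 0 55"

```text
time_s: 10.5
tcp_pos: [0.5395, 0.0101, 0.1159]
eef_rot: [-180.0, -0.0, 0.5]
contact_force: [0.4, 0.5, -2.9]
gripper_width: 0.0618
gripper_force: 24.9
```

Request:
step_arm --pt "0 -0.02 0 0 55" --pt "0 -0.07 0 0 55" --pt "-0.01 -0.15 0 0 55" --pt "-0.03 -0.25 0 0 55" --pt "-0.05 -0.36 0 0 55" --pt "-0.07 -0.47 0 0.005 55" --pt "-0.08 -0.58 0 0.01 55" --pt "-0.09 -0.69 0 0.015 55" --pt "-0.09 -0.8 0 0.015 55" --pt "-0.09 -0.9 0 0.015 55" --pt "-0.09 -0.97 0 0.015 55" --pt "-0.09 -1 0 0.015 55"

```text
time_s: 11.5
tcp_pos: [0.5143, 0.2626, 0.1147]
eef_rot: [180.0, 0.0, -0.3]
contact_force: [0.2, -0.4, -2.0]
gripper_width: 0.0616
gripper_force: 24.9
```

Request:
step_arm --pt "0 -0.04 0 0 55" --pt "0 -0.09 0 0 55" --pt "0 -0.115 0.02 0 55" --pt "0 -0.115 0.06 0 55" --pt "0 -0.115 0.12 0 55" --pt "0 -0.115 0.19 0 55" --pt "0 -0.115 0.26 0 55" --pt "0 -0.115 0.32 0 55" --pt "0 -0.115 0.37 0 55" --pt "0 -0.115 0.4 0 55" --pt "0 -0.115 0.41 0 55" --pt "0 -0.115 0.415 0 55"

```text
time_s: 12.5
tcp_pos: [0.5147, 0.2879, 0.0109]
eef_rot: [179.9, 0.0, -0.4]
contact_force: [-0.0, -0.2, -1.6]
gripper_width: 0.0619
gripper_force: 24.9
```

Run:
```python
from h import *
st(); s=snap("scene");t=snap("top")
a=cv2.resize(t[180:320,120:280],None,fx=3.5,fy=3.5,interpolation=cv2.INTER_CUBIC)
b=cv2.resize(s[120:240,200:400],None,fx=2.8,fy=2.8,interpolation=cv2.INTER_CUBIC)
a=a[:, :560];b=b[:,:560]
cv2.imwrite("pics/s3.png",(255*(cv2.resize(np.vstack([a,b]),None,fx=.72,fy=.72)/255.)**.5).astype('uint8'))
```

```text
12.5 [0.5147 0.2879 0.0109] [ 1.7994e+02  5.0000e-02 -4.4000e-01] F [-0.  -0.2 -1.6] w 61.9 24.9
```

View pics/s3.png

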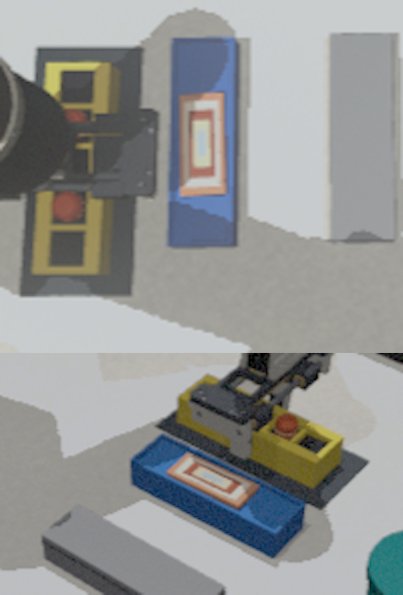

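Run:
```python
from h import *
k=3.5*.72
def rep(t,c,z):
    P=np.array([p2w("top",u/k+120,v/k+180,z) for u,v in c]);e=np.diff(np.vstack([P,P[:1]]),axis=0)
    print(t,P.mean(0).round(4),[round(np.linalg.norm(x)*1000) for x in e],[round(np.degrees(np.arctan2(x[1],x[0])),1) for x in e])
rep("mat",[(38,47),(143,47),(133,296),(20,296)],.003)
rep("yel",[(45,62),(110,66),(102,277),(33,274)],.045)
rep("grey",[(330,33),(397,33),(397,243),(328,241)],.04)
rep("blue",[(171,38),(238,38),(237,246),(169,245)],.04)
```

```text
mat [0.5162 0.2886] [108, 250, 110, 250] [np.float64(-91.1), np.float64(179.5), np.float64(88.9), np.float64(-1.1)]
yel [0.5119 0.287 ] [64, 203, 65, 204] [np.float64(-94.7), np.float64(180.0), np.float64(86.5), np.float64(-0.3)]
grey [0.5387 0.008 ] [66, 206, 66, 204] [np.float64(-91.1), np.float64(178.9), np.float64(87.3), np.float64(-0.9)]
blue [0.5374 0.1625] [66, 204, 65, 203] [np.float64(-91.1), np.float64(-179.6), np.float64(88.1), np.float64(0.9)]
```

Request:
step_arm --pt "0.008 -0.004 0 0.003 55" --pt "0.016 -0.008 0 0.005 55" --pt "0.016 -0.008 0.005 0.005 55" --pt "0.016 -0.008 0.01 0.005 55" --pt "0.016 -0.008 0.014 0.005 55" --pt "0.016 -0.008 0.014 0.005 55" --pt "0.016 -0.008 0.014 0.005 55"

```text
time_s: 13.18
tcp_pos: [0.5191, 0.2908, 0.009]
eef_rot: [-180.0, -0.0, -0.7]
contact_force: [-3.8, 0.7, 5.3]
gripper_width: 0.0621
gripper_force: 25.0
```

Request:
step_arm --pt "0 0 0 0 70" --pt "0 0 0 0 87" --pt "0 0 0 0 87" --pt "0 0 0 0 87" --pt "0 0 -0.04 0 87" --pt "0 0 -0.12 0 87" --pt "0 0 -0.24 0 87" --pt "0 0 -0.36 0 87" --pt "0 0 -0.46 0 87" --pt "0 0 -0.54 0 87" --pt "0 0 -0.57 0 87" --pt "0 0 -0.57 0 87"

```text
time_s: 14.18
tcp_pos: [0.5199, 0.2914, 0.1535]
eef_rot: [-179.8, -0.2, -0.7]
contact_force: [-0.1, 1.1, -0.1]
gripper_width: 0.0868
gripper_force: 0.0
```

Request:
step_arm --pt "0.04 0.16 0 -0.02 87" --pt "0.08 0.32 0 -0.02 87" --pt "0.08 0.5 0 -0.02 87" --pt "0.08 0.5 0 -0.02 87" --pt "0.08 0.5 0.1 -0.02 87" --pt "0.08 0.5 0.22 -0.02 87" --pt "0.08 0.5 0.34 -0.02 87" --pt "0.08 0.5 0.44 -0.02 87" --pt "0.08 0.5 0.52 -0.02 87" --pt "0.08 0.5 0.56 -0.02 87" --pt "0.08 0.5 0.57 -0.02 87" --pt "0.08 0.5 0.57 -0.02 87"

```text
time_s: 15.18
tcp_pos: [0.5369, 0.1649, 0.0072]
eef_rot: [179.9, 0.1, 0.5]
contact_force: [0.7, -0.3, 0.7]
gripper_width: 0.0871
gripper_force: 0.0
```

Request:
step_arm --pt "0 0 0 0 66" --pt "0 0 0 0 64" --pt "0 0 0 0 62" --pt "0 0 0 0 58" --pt "0 0 0 0 55" --pt "0 0 0 0 55" --pt "0 0 0 0 55" --pt "0 0 0 0 55" --pt "0 0 0 0 55" --pt "0 0 0 0 55"

```text
time_s: 16.02
tcp_pos: [0.5377, 0.1656, 0.0089]
eef_rot: [-180.0, -0.1, 0.5]
contact_force: [-1.9, 0.2, 6.9]
gripper_width: 0.0618
gripper_force: 25.0
```

Request:
step_arm --pt "0 0 -0.01 0 55" --pt "0 0 -0.03 0 55" --pt "0 0 -0.06 0 55" --pt "0 0 -0.1 0 55" --pt "0 0 -0.15 0 55" --pt "0 0 -0.2 0 55" --pt "0 0 -0.25 0 55" --pt "0 0 -0.3 0 55" --pt "0 0 -0.34 0 55" --pt "0 0 -0.36 0 55" --pt "0 0 -0.36 0 55"

```text
time_s: 16.93
tcp_pos: [0.538, 0.1657, 0.0997]
eef_rot: [-179.9, -0.1, 0.5]
contact_force: [0.8, -0.7, -3.1]
gripper_width: 0.0618
gripper_force: 25.0
```

Run:
```python
from h import *
st(); N=4
t=np.mean([snap("top") for _ in range(N)],0); s=np.mean([snap("scene") for _ in range(N)],0)
np.savez("g.npz",t=t,s=s)
f=lambda a,k,g:(255*np.clip(cv2.resize(a,None,fx=k,fy=k,interpolation=cv2.INTER_CUBIC)/255.,0,1)**g).astype('uint8')
a=f(t[186:286,244:290],6,.6); b=f(s[180:260,212:318],4.5,.5)
W=np.zeros((600,800,3),'uint8'); W[:600,:276]=a; W[:b.shape[0],290:290+b.shape[1]]=b
cv2.imwrite("pics/g2.png",W)
```

```text
16.93 [0.538  0.1657 0.0997] [-1.7992e+02 -1.3000e-01  5.0000e-01] F [ 0.8 -0.7 -3.1] w 61.8 25.0
```

View pics/g2.png

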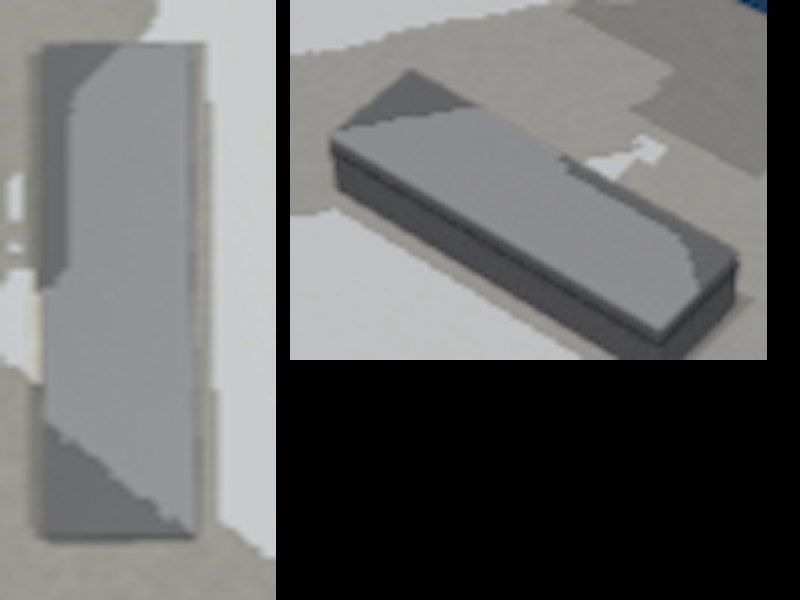

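```bash
cat > fit.py <<'E'
from h import *
from scipy.optimize import minimize
from scipy.ndimage import map_coordinates,gaussian_filter
def fit(im,tf,n,z,x0,lab):
    g=gaussian_filter(im.astype(float).mean(2),1.0); gy,gx=np.gradient(g)
    def cost(p):
        x,y,a=p[0],p[1],np.radians(p[2]); c,s=np.cos(a),np.sin(a)
        K=[(x+c*u-s*v,y+s*u+c*v,z) for u,v in((.102,.031),(.102,-.031),(-.102,-.031),(-.102,.031))]
        Q=[tf(w2p(n,k)) for k in K]; tot=0
        for i in range(4):
            A,B=Q[i],Q[(i+1)%4]; t=np.linspace(.06,.94,80)[:,None]; L=A+t*(B-A); d=(B-A)/np.linalg.norm(B-A)
            v=lambda G:map_coordinates(G,[L[:,1],L[:,0]],order=1,mode='nearest')
            tot+=np.minimum(abs(v(gx)*-d[1]+v(gy)*d[0]),12).mean()
        return -tot
    best=None
    for dx in np.arange(-.008,.009,.002):
        for dy in np.arange(-.008,.009,.002):
            for da in(-1.5,0,1.5):
                p=(x0[0]+dx,x0[1]+dy,da); c=cost(p)
                if best is None or c<best[0]: best=(c,p)
    m=minimize(cost,best[1],method="Nelder-Mead",options=dict(initial_simplex=[np.array(best[1])+d for d in([0,0,0],[.002,0,0],[0,.002,0],[0,0,1])]))
    print(lab,m.x.round(4),round(m.fun,2)); return m.x
E
python3 - <<'E'
from fit import *
I=cv2.imread("pics/s3.png"); k=2.52
tt=lambda q:(q-[120,180])*k; ts=lambda q:(q-[200,120])*2.8*.72+[0,352.8]; e=lambda q:q
fit(I,tt,"top",.04,(.5386,.165),"blue s3 top"); fit(I,tt,"top",.04,(.5395,.011),"grey s3 top")
fit(I,ts,"scene",.04,(.5386,.165),"blue s3 scene")
g=np.load("g.npz"); fit(g["t"],e,"top",.04,(.5395,.011),"grey top"); fit(g["s"],e,"scene",.04,(.5395,.011),"grey scene")
t0=cv2.imread("pics/top0.png");s0=cv2.imread("pics/scene0.png")
fit(t0,e,"top",.12,(.5395,.011),"blue0 top"); fit(s0,e,"scene",.12,(.5395,.011),"blue0 scene")
t2=cv2.imread("pics/s2.png"); fit(t2,lambda q:(q-[80,130])*2.5,"scene",.04,(.5386,.165),"blue s2 scene"); fit(t2,lambda q:(q-[80,130])*2.5,"scene",.08,(.5395,.011),"yellow s2 scene")
E
```

```text
blue s3 top [0.5368 0.1648 0.1934] -38.33
grey s3 top [ 0.5389  0.0109 -0.3627] -27.8Traceback (most recent call last):
  File "<stdin>", line 5, in <module>
  File "fit.py", line 19, in fit
    p=(x0[0]+dx,x0[1]+dy,da); c=cost(p)
                                ~~~~^^^
  File "fit.py", line 9, in cost
    Q=[tf(w2p(n,k)) for k in K]; tot=0
          ~~~^^^^^
  File "h.py", line 9, in w2p
    f,cx,cy,T=mod(n); q=T[:3,:3]@np.array(P)+T[:3,3]; return np.array([cx+f*q[0]/-q[2],cy-f*q[1]/-q[2]])
              ~~~^^^
  File "h.py", line 4, in mod
    m=eyes.camera_model(n); return 210/np.tan(np.radians(m["fov_y"]/2)),m["cx"],m["cy"],np.array(m["world_to_cam"])
ValueError: time passes only in moves, steps and waits
```

```bash
sed -i 's/^def mod(n):/import functools\n@functools.lru_cache(None)\ndef mod(n):/' h.py
python3 - <<'E'
from fit import *
I=cv2.imread("pics/s3.png")
ts=lambda q:(q-[200,120])*2.8*.72+[0,352.8]; e=lambda q:q
fit(I,ts,"scene",.04,(.5386,.165),"blue s3 scene")
g=np.load("g.npz"); fit(g["t"],e,"top",.04,(.5395,.011),"grey top"); fit(g["s"],e,"scene",.04,(.5395,.011),"grey scene")
t0=cv2.imread("pics/top0.png");s0=cv2.imread("pics/scene0.png")
fit(t0,e,"top",.12,(.5395,.011),"blue0 top"); fit(s0,e,"scene",.12,(.5395,.011),"blue0 scene")
t2=cv2.imread("pics/s2.png"); fit(t2,lambda q:(q-[80,130])*2.5,"scene",.04,(.5386,.165),"blue s2 scene"); fit(t2,lambda q:(q-[80,130])*2.5,"scene",.08,(.5395,.011),"yellow s2 scene")
E
```

```text
blue s3 scene [0.539  0.1647 1.1031] -37.66
grey top [ 5.3890e-01  2.0000e-03 -2.7362e+00] -38.89
grey scene [ 0.5396  0.0093 -1.7454] -42.66
blue0 top [ 0.5365  0.0089 -0.1826] -41.09
blue0 scene [ 0.5381  0.0108 -0.4627] -46.53
blue s2 scene [0.5397 0.1682 0.3745] -33.36
yellow s2 scene [ 0.5388  0.0108 -0.987 ] -38.34
```

Request:
step_arm --pt "0 0.02 0 0.015 55" --pt "0 0.06 0 0.015 55" --pt "0 0.12 0 0.015 55" --pt "0 0.2 0 0.015 55" --pt "0 0.28 0 0.015 55" --pt "0 0.36 0 0.015 55" --pt "0 0.44 0 0.015 55" --pt "0 0.51 0 0.015 55" --pt "0 0.56 0 0.015 55" --pt "0 0.6 0 0.015 55" --pt "0 0.618 0 0.015 55" --pt "0 0.618 0 0.015 55"

```text
time_s: 18.33
tcp_pos: [0.5386, 0.0098, 0.0981]
eef_rot: [180.0, 0.0, -0.5]
contact_force: [-0.0, 0.0, -3.2]
gripper_width: 0.0621
gripper_force: 25.0
```

Request:
step_arm --pt "0 0 0.02 0 55" --pt "0 0 0.06 0 55" --pt "0 0 0.1 0 55" --pt "0 0 0.13 0 55" --pt "0 0 0.155 0 55" --pt "0 0 0.175 0 55" --pt "0 0 0.185 0 55" --pt "0 0 0.185 0 55" --pt "0 0 0.185 0 55"

```text
time_s: 19.08
tcp_pos: [0.5388, 0.0108, 0.0518]
eef_rot: [180.0, 0.0, -0.4]
contact_force: [-0.5, 0.6, -2.0]
gripper_width: 0.0613
gripper_force: 25.0
```

Run:
```python
from h import *
st(); s=np.mean([snap("scene") for _ in range(3)],0); t=np.mean([snap("top") for _ in range(3)],0)
f=lambda a,k,g:(255*np.clip(cv2.resize(a,None,fx=k,fy=k,interpolation=cv2.INTER_CUBIC)/255.,0,1)**g).astype('uint8')
b=f(s[165:265,205:325],5,.45); a=f(t[180:280,240:290],5,.6)
W=np.zeros((500,800,3),'uint8'); W[:b.shape[0],:600]=b; W[:,600:600+200]=a[:500,:200]
cv2.imwrite("pics/p1.png",W)
```

```text
19.08 [0.5388 0.0108 0.0518] [179.99   0.    -0.4 ] F [-0.5  0.6 -2. ] w 61.3 25.0
```

View pics/p1.png

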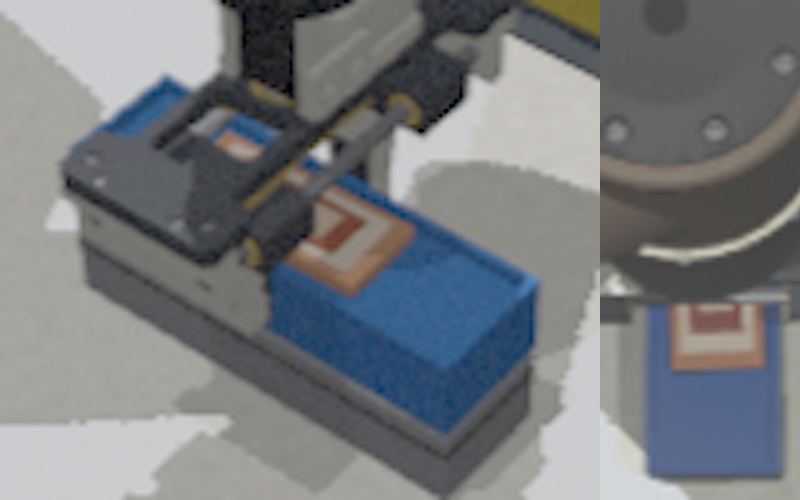

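Request:
step_arm --pt "0 0 0.005 0 55" --pt "0 0 0.01 0 55" --pt "0 0 0.015 0 55" --pt "0 0 0.018 0 55" --pt "0 0 0.018 0 55"

```text
time_s: 19.8
tcp_pos: [0.5388, 0.0108, 0.0489]
eef_rot: [180.0, -0.0, -0.4]
contact_force: [-6.4, 1.3, 16.4]
gripper_width: 0.0619
gripper_force: 25.0
```

Request:
step_arm --pt "0 0 -0.006 0 55" --pt "0 0 -0.006 0 64" --pt "0 0 -0.006 0 75" --pt "0 0 -0.006 0 87" --pt "0 0 -0.006 0 87" --pt "0 0 -0.04 0 87" --pt "0 0 -0.12 0 87" --pt "0 0 -0.24 0 87" --pt "0 0 -0.36 0 87" --pt "0 0 -0.42 0 87" --pt "0 0 -0.45 0 87" --pt "0 0 -0.45 0 87"

```text
time_s: 20.8
tcp_pos: [0.5397, 0.0111, 0.162]
eef_rot: [-179.9, -0.2, -0.4]
contact_force: [-0.2, -0.2, -0.5]
gripper_width: 0.0873
gripper_force: 0.0
```

Request:
step_arm --pt "-0.12 0.15 0 0 87" --pt "-0.25 0.3 0 0 87" --pt "-0.325 0.45 0 0 87" --pt "-0.325 0.6 0 0 87" --pt "-0.325 0.665 0 0 87" --pt "-0.325 0.665 0 0 87" --pt "-0.325 0.665 0 0 87"

```text
time_s: 21.38
tcp_pos: [0.4551, -0.156, 0.1586]
eef_rot: [-180.0, 0.1, -0.6]
contact_force: [0.0, 0.1, -0.4]
gripper_width: 0.0871
gripper_force: 0.0
```

```bash
cat > look.py <<'E'
from fit import *
st(); N=3
s=np.mean([snap("scene") for _ in range(N)],0); t=np.mean([snap("top") for _ in range(N)],0)
S=s.astype('uint8');T=t.astype('uint8')
for c,A in greens(T): print("top",c,A,p2w("top",*c,.012).round(4))
for c,A in greens(S): print("sc",c,A,p2w("scene",*c,.012).round(4))
E
python3 - <<'E'
from look import *
e=lambda q:q
fit(t,e,"top",.08,(.539,.011),"blue top");fit(s,e,"scene",.08,(.539,.011),"blue sc")
fit(t,e,"top",.043,(.519,.290),"yel top");fit(s,e,"scene",.043,(.519,.290),"yel sc")
f=lambda a,k,g:(255*np.clip(cv2.resize(a,None,fx=k,fy=k,interpolation=cv2.INTER_CUBIC)/255.,0,1)**g).astype('uint8')
b=f(s[130:270,205:395],3.2,.45)[:,:600]; a=f(t[190:305,125:285],3.,.6)
W=np.zeros((600,800,3),'uint8'); W[:b.shape[0],:b.shape[1]]=b; 
a=cv2.rotate(a,cv2.ROTATE_90_CLOCKWISE)[:480]; W[:a.shape[0],800-a.shape[1]:]=a[:]
W=W if b.shape[1]+a.shape[1]<=800 else np.hstack([b[:440,:440],a[:440]])
cv2.imwrite("pics/p2.png",W)
E
```

```text
21.38 [ 0.4551 -0.156   0.1586] [-1.7999e+02  1.3000e-01 -5.9000e-01] F [ 0.   0.1 -0.4] w 87.1 0.0
sc [183.3 259.7] 119 [ 0.4571 -0.1555]
sc [145.2 292.5] 150 [ 0.4577 -0.2595]
sc [103.4 327.3] 166 [ 0.4562 -0.3596]
sc [193.2 328.2] 152 [ 0.589  -0.2591]
sc [104.1 335.7] 17 [ 0.4715 -0.37  ]
sc [193.8 336.7] 17 [ 0.6025 -0.2711]
sc [147.1 365.7] 203 [ 0.5788 -0.3617]
blue top [5.4250e-01 3.1000e-03 4.0229e+00] -26.62
blue sc [ 0.5375  0.0111 -1.6038] -42.6
yel top [ 0.517  0.29  -1.5  ] -48.0
yel sc [ 0.5158  0.2899 -1.7407] -48.0
```

View pics/p2.png

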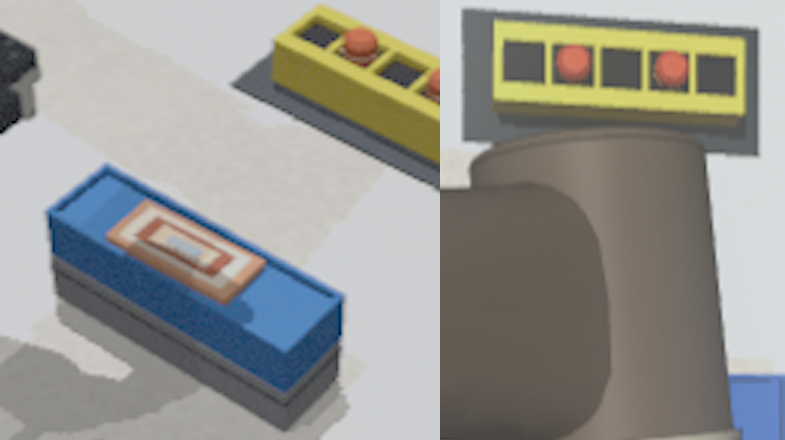

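Blue sits square on grey with the slab in it. Yellow is centred on the mat to about 2 mm. Next I'll get the pocket positions from the red stones, using the same colour-centroid method as for the greens.

Run:
```python
from h import *
st(); s=np.mean([snap("scene") for _ in range(2)],0).astype('uint8'); t=np.mean([snap("top") for _ in range(2)],0).astype('uint8')
def reds(im,n):
    h=cv2.cvtColor(im,cv2.COLOR_BGR2HSV); m=cv2.inRange(h,(0,130,60),(14,255,255))|cv2.inRange(h,(172,130,60),(180,255,255))
    k,l,S,c=cv2.connectedComponentsWithStats(m)
    for i in range(1,k):
        if S[i,4]>15:
            p=p2w(n,*c[i],.047)
            if p[1]>.2 and p[1]<.38: print(n,c[i].round(1),S[i,4],p.round(4))
reds(s,"scene");reds(t,"top")
```

```text
21.68 [ 0.4564 -0.154   0.1595] [-1.8e+02  3.0e-02 -3.2e-01] F [-0.7  0.2  0.3] w 86.9 0.0
scene [317.2 142. ] 63 [0.4735 0.2999]
scene [343.9 154.5] 69 [0.5536 0.2984]
top [147.2 227.1] 107 [0.5592 0.2925]
top [145.  259.9] 109 [0.4795 0.294 ]
```

Request:
step_arm --pt "0.01 0.008 0.02 -0.005 60" --pt "0.01 0.008 0.1 -0.005 60" --pt "0.01 0.008 0.2 -0.005 60" --pt "0.01 0.008 0.3 -0.005 60" --pt "0.01 0.008 0.4 -0.005 60" --pt "0.01 0.008 0.48 -0.005 60" --pt "0.01 0.008 0.54 -0.005 60" --pt "0.01 0.008 0.58 -0.005 60" --pt "0.01 0.008 0.598 -0.005 60" --pt "0.01 0.008 0.598 -0.005 60"

```text
time_s: 22.72
tcp_pos: [0.4581, -0.157, 0.0091]
eef_rot: [180.0, 0.1, -0.1]
contact_force: [1.2, 0.4, 0.1]
gripper_width: 0.0604
gripper_force: 0.0
```

Request:
step_arm --pt "0 0 0 0 36" --pt "0 0 0 0 33" --pt "0 0 0 0 30" --pt "0 0 0 0 27" --pt "0 0 0 0 24" --pt "0 0 0 0 20" --pt "0 0 0 0 20" --pt "0 0 0 0 20" --pt "0 0 0 0 20" --newtons 12

```text
time_s: 23.47
tcp_pos: [0.459, -0.1569, 0.0107]
eef_rot: [180.0, -0.0, -0.1]
contact_force: [-1.0, 1.1, 5.8]
gripper_width: 0.027
gripper_force: 12.0
```

Request:
step_arm --pt "0 0 -0.02 0 20" --pt "0 0 -0.08 0 20" --pt "0 0 -0.18 0 20" --pt "0 0 -0.3 0 20" --pt "0 0 -0.42 0 20" --pt "0 0 -0.52 0 20" --pt "0 0 -0.58 0 20" --pt "0 0 -0.6 0 20" --pt "0 0 -0.6 0 20"

```text
time_s: 24.22
tcp_pos: [0.4593, -0.1568, 0.1616]
eef_rot: [-180.0, -0.2, -0.1]
contact_force: [-1.2, 0.3, -0.5]
gripper_width: 0.0271
gripper_force: 12.0
```

Request:
step_arm --pt "0.03 -0.04 0 0.01 20" --pt "0.07 -0.12 0 0.01 20" --pt "0.13 -0.24 0 0.01 20" --pt "0.2 -0.37 0 0.01 20" --pt "0.27 -0.5 0 0.01 20" --pt "0.34 -0.63 0 0.01 20" --pt "0.41 -0.76 0 0.01 20" --pt "0.47 -0.87 0 0.01 20" --pt "0.52 -0.95 0 0.01 20" --pt "0.542 -1 0 0.01 20" --pt "0.542 -1 0 0.01 20"

```text
time_s: 25.13
tcp_pos: [0.5949, 0.0948, 0.158]
eef_rot: [179.9, 0.2, -0.6]
contact_force: [-0.2, 0.7, 0.3]
gripper_width: 0.0273
gripper_force: 12.0
```

Request:
step_arm --pt "0 -0.05 0 0 20" --pt "0 -0.15 0 0 20" --pt "0 -0.28 0 0 20" --pt "0 -0.42 0 0 20" --pt "0 -0.56 0 0 20" --pt "0 -0.68 0 0 20" --pt "0 -0.76 0.05 0 20" --pt "0 -0.787 0.12 0 20" --pt "0 -0.787 0.2 0 20" --pt "0 -0.787 0.27 0 20" --pt "0 -0.787 0.32 0 20" --pt "0 -0.787 0.33 0 20"

```text
time_s: 26.13
tcp_pos: [0.5953, 0.2878, 0.0742]
eef_rot: [179.8, 0.3, -0.8]
contact_force: [-1.3, -1.1, -0.5]
gripper_width: 0.0274
gripper_force: 12.0
```

Run:
```python
from h import *
st(); s=np.mean([snap("scene") for _ in range(3)],0); t=np.mean([snap("top") for _ in range(2)],0)
S=s.astype('uint8');T=t.astype('uint8')
for c,A in greens(S): print("sc",c,A,p2w("scene",*c,.012).round(4))
for c,A in greens(T): print("top",c,A,p2w("top",*c,.012).round(4))
f=lambda a,k,g:(255*np.clip(cv2.resize(a,None,fx=k,fy=k,interpolation=cv2.INTER_CUBIC)/255.,0,1)**g).astype('uint8')
cv2.imwrite("pics/q1.png",f(s[110:200,280:400],6,.5))
```

```text
26.13 [0.5953 0.2878 0.0742] [179.82   0.25  -0.77] F [-1.3 -1.1 -0.5] w 27.4 12.0
sc [145.4 291.3] 128 [ 0.4558 -0.2573]
sc [103.  326.9] 157 [ 0.455  -0.3595]
sc [193.3 327.9] 153 [ 0.5887 -0.2585]
sc [147.1 364.8] 182 [ 0.5775 -0.3606]
top [370.2 211.7] 82 [ 0.5944 -0.2617]
top [410.6 215.4] 83 [ 0.5829 -0.3635]
top [373.2 264.2] 93 [ 0.4617 -0.2605]
top [414.3 263.9] 91 [ 0.4605 -0.3623]
```

View pics/q1.png

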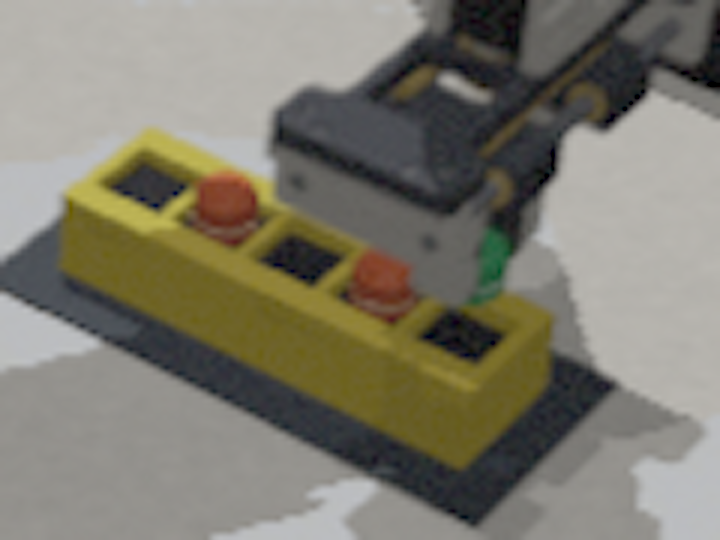

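Request:
step_arm --pt "-0.003 -0.008 0.02 0 20" --pt "-0.003 -0.008 0.04 0 20" --pt "-0.003 -0.008 0.06 0 20" --pt "-0.003 -0.008 0.08 0 20" --pt "-0.003 -0.008 0.095 0 20" --pt "-0.003 -0.008 0.105 0 20" --pt "-0.003 -0.008 0.108 0 20" --pt "-0.003 -0.008 0.108 0 20" --pt "-0.003 -0.008 0.108 0 20"

```text
time_s: 27.13
tcp_pos: [0.5965, 0.2917, 0.0509]
eef_rot: [180.0, -0.0, -0.7]
contact_force: [-0.6, -0.3, -0.1]
gripper_width: 0.0271
gripper_force: 12.0
```

Request:
step_arm --pt "-0.006 0.004 0 0 20" --pt "-0.006 0.004 0.006 0 20" --pt "-0.006 0.004 0.012 0 20" --pt "-0.006 0.004 0.018 0 20" --pt "-0.006 0.004 0.022 0 20" --pt "-0.006 0.004 0.022 0 20"

```text
time_s: 27.63
tcp_pos: [0.5949, 0.2906, 0.0458]
eef_rot: [180.0, -0.0, -0.7]
contact_force: [-1.7, -0.6, 3.6]
gripper_width: 0.0273
gripper_force: 12.0
```

Request:
step_arm --pt "0 0 0 0 32" --pt "0 0 0 0 38" --pt "0 0 0 0 46" --pt "0 0 0 0 46" --pt "0 0 -0.03 0 46" --pt "0 0 -0.1 0 46" --pt "0 0 -0.2 0 46" --pt "0 0 -0.32 0 46" --pt "0 0 -0.42 0 46" --pt "0 0 -0.46 0 46" --pt "0 0 -0.46 0 46"

```text
time_s: 28.55
tcp_pos: [0.5964, 0.2916, 0.1645]
eef_rot: [-179.8, -0.3, -0.7]
contact_force: [-0.6, -0.5, -0.3]
gripper_width: 0.0461
gripper_force: 0.0
```

Run:
```python
from h import *
st(); s=np.mean([snap("scene") for _ in range(3)],0)
f=lambda a,k,g:(255*np.clip(cv2.resize(a,None,fx=k,fy=k,interpolation=cv2.INTER_CUBIC)/255.,0,1)**g).astype('uint8')
cv2.imwrite("pics/q2.png",f(s[110:200,280:400],6,.5))
```

```text
28.55 [0.5964 0.2916 0.1645] [-179.79   -0.28   -0.68] F [-0.6 -0.5 -0.3] w 46.1 0.0
```

View pics/q2.png

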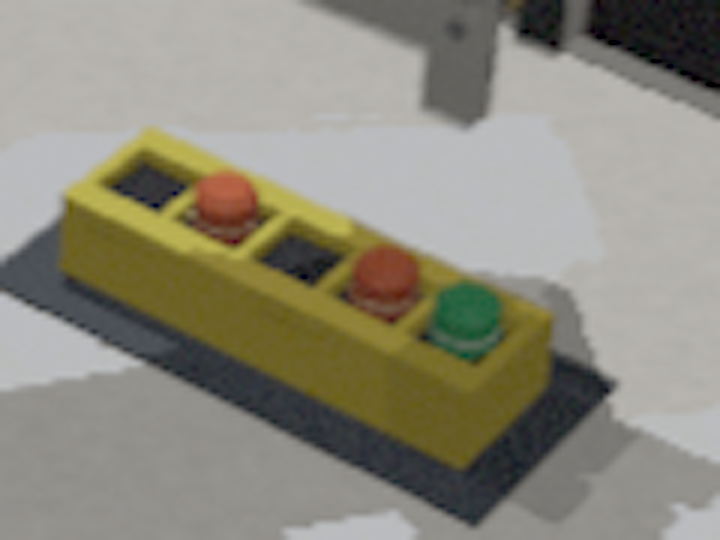

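Seated in pocket 5. Next is the green stone at (373,264).

Request:
step_arm --pt "-0.26 1 0 0 60" --pt "-0.26 1 0 0 60" --pt "-0.26 1 0 0 60" --pt "-0.26 1 0 0 60" --pt "-0.26 1 0 0 60" --pt "-0.26 1 0 0 60" --pt "-0.26 1 0 0 60" --pt "-0.26 1 0 0 60"

```text
time_s: 29.37
tcp_pos: [0.525, 0.0386, 0.1593]
eef_rot: [180.0, 0.1, -0.9]
contact_force: [0.9, 0.5, 0.4]
gripper_width: 0.0595
gripper_force: 0.0
```

Request:
step_arm --pt "-0.255 1 0 0 60" --pt "-0.255 1 0 0 60" --pt "-0.255 1 0 0 60" --pt "-0.255 1 0 0 60" --pt "-0.255 1 0 0 60" --pt "-0.255 1 0 0 60" --pt "-0.255 1 0 0 60" --pt "-0.255 1 0 0 60" --pt "-0.255 1 0 0 60" --pt "-0.255 1 0 0 60"

```text
time_s: 30.2
tcp_pos: [0.4603, -0.2069, 0.1598]
eef_rot: [-180.0, 0.1, -0.7]
contact_force: [0.1, 0.3, 0.1]
gripper_width: 0.0602
gripper_force: 0.0
```

```bash
python3 look.py
```

```text
30.2 [ 0.4603 -0.2069  0.1598] [-1.7999e+02  5.0000e-02 -6.7000e-01] F [0.1 0.3 0.1] w 60.2 0.0
top [147.8 211.8] 101 [0.6048 0.3034]
sc [357.3 160.8] 77 [0.5722 0.3362]
sc [145.5 292.6] 156 [ 0.4583 -0.2593]
sc [103.3 327.2] 164 [ 0.4559 -0.3596]
sc [193.2 328.1] 150 [ 0.5889 -0.259 ]
sc [193.7 336.8] 16 [ 0.6025 -0.2714]
sc [147.  365.5] 190 [ 0.5784 -0.3616]
```

Request:
step_arm --pt "0 0.15 0 0 60" --pt "0 0.21 0.03 0 60" --pt "0 0.21 0.1 0 60" --pt "0 0.21 0.2 0 60" --pt "0 0.21 0.3 0 60" --pt "0 0.21 0.4 0 60" --pt "0 0.21 0.48 0 60" --pt "0 0.21 0.54 0 60" --pt "0 0.21 0.58 0 60" --pt "0 0.21 0.598 0 60" --pt "0 0.21 0.598 0 60"

```text
time_s: 31.42
tcp_pos: [0.4591, -0.26, 0.0101]
eef_rot: [-180.0, 0.1, -0.7]
contact_force: [0.0, -0.8, 0.2]
gripper_width: 0.0597
gripper_force: 0.0
```

Request:
step_arm --pt "0 0 0 0 36" --pt "0 0 0 0 33" --pt "0 0 0 0 30" --pt "0 0 0 0 27" --pt "0 0 0 0 24" --pt "0 0 0 0 20" --pt "0 0 0 0 20" --pt "0 0 0 0 20" --pt "0 0 0 0 20"

```text
time_s: 32.17
tcp_pos: [0.4596, -0.2603, 0.0112]
eef_rot: [180.0, -0.0, -0.7]
contact_force: [-0.8, 1.5, 6.5]
gripper_width: 0.027
gripper_force: 12.0
```

Request:
step_arm --pt "0 0 -0.02 0 20" --pt "0 0 -0.08 0 20" --pt "0 0 -0.18 0 20" --pt "0 0 -0.3 0 20" --pt "0 0 -0.42 0 20" --pt "0 0 -0.52 0 20" --pt "0 0 -0.58 0 20" --pt "0 0 -0.6 0 20" --pt "0 0 -0.6 0 20"

```text
time_s: 32.92
tcp_pos: [0.4599, -0.2603, 0.1621]
eef_rot: [180.0, -0.1, -0.7]
contact_force: [0.6, 0.3, -1.0]
gripper_width: 0.027
gripper_force: 12.0
```

Request:
step_arm --pt "0 -0.04 0 0 20" --pt "0.01 -0.12 0 0 20" --pt "0.02 -0.24 0 0 20" --pt "0.04 -0.38 0 0 20" --pt "0.05 -0.52 0 0 20" --pt "0.07 -0.66 0 0 20" --pt "0.08 -0.8 0 0 20" --pt "0.1 -0.92 0 0 20" --pt "0.1 -1 0 0 20"

```text
time_s: 33.67
tcp_pos: [0.4868, -0.0079, 0.1592]
eef_rot: [180.0, 0.1, -0.6]
contact_force: [1.1, -0.6, -0.1]
gripper_width: 0.0268
gripper_force: 12.0
```

Request:
step_arm --pt "0.01 -0.1 0 0 20" --pt "0.02 -0.23 0 0 20" --pt "0.04 -0.37 0 0 20" --pt "0.05 -0.51 0 0 20" --pt "0.07 -0.65 0 0 20" --pt "0.08 -0.79 0 0 20" --pt "0.1 -0.91 0 0 20" --pt "0.1 -0.98 0 0 20" --pt "0.1 -1 0 0 20"

```text
time_s: 34.42
tcp_pos: [0.5146, 0.2414, 0.1588]
eef_rot: [179.9, 0.1, -0.6]
contact_force: [-0.0, -1.0, -0.1]
gripper_width: 0.0271
gripper_force: 12.0
```

Request:
step_arm --pt "0 -0.07 0 0 20" --pt "0 -0.15 0 0 20" --pt "0 -0.2 0 0 20" --pt "0 -0.208 0.04 0 20" --pt "0 -0.208 0.12 0 20" --pt "0 -0.208 0.22 0 20" --pt "0 -0.208 0.3 0 20" --pt "0 -0.208 0.35 0 20" --pt "0 -0.208 0.37 0 20" --pt "0 -0.208 0.38 0 20" --pt "0 -0.208 0.38 0 20" --pt "0 -0.208 0.38 0 20"

```text
time_s: 35.42
tcp_pos: [0.5166, 0.2913, 0.0665]
eef_rot: [-180.0, -0.0, -0.7]
contact_force: [0.9, -0.7, -0.5]
gripper_width: 0.027
gripper_force: 12.0
```

Request:
step_arm --pt "0 0 0.02 0 20" --pt "0 0 0.04 0 20" --pt "0 0 0.055 0 20" --pt "0 0 0.068 0 20" --pt "0 0 0.076 0 20" --pt "0 0 0.082 0 20" --pt "0 0 0.082 0 20"

```text
time_s: 36.0
tcp_pos: [0.5161, 0.291, 0.046]
eef_rot: [180.0, -0.0, -0.7]
contact_force: [-3.1, -1.3, 7.7]
gripper_width: 0.0268
gripper_force: 12.0
```

Request:
step_arm --pt "0 0 0 0 32" --pt "0 0 0 0 38" --pt "0 0 0 0 46" --pt "0 0 0 0 46" --pt "0 0 -0.03 0 46" --pt "0 0 -0.1 0 46" --pt "0 0 -0.2 0 46" --pt "0 0 -0.32 0 46" --pt "0 0 -0.42 0 46" --pt "0 0 -0.46 0 46" --pt "0 0 -0.46 0 46"

```text
time_s: 36.92
tcp_pos: [0.5175, 0.2923, 0.1641]
eef_rot: [-179.8, -0.3, -0.7]
contact_force: [0.2, 0.3, 0.3]
gripper_width: 0.046
gripper_force: 0.0
```

Request:
step_arm --pt "-0.07 1 0 0 60" --pt "-0.07 1 0 0 60" --pt "-0.07 1 0 0 60" --pt "-0.07 1 0 0 60" --pt "-0.07 1 0 0 60" --pt "-0.07 1 0 0 60" --pt "-0.07 1 0 0 60" --pt "-0.07 1 0 0 60"

```text
time_s: 37.58
tcp_pos: [0.4947, 0.0391, 0.1599]
eef_rot: [180.0, 0.1, -0.9]
contact_force: [0.7, -0.1, -0.4]
gripper_width: 0.0599
gripper_force: 0.0
```

Request:
step_arm --pt "-0.07 1 0 0 60" --pt "-0.07 1 0 0 60" --pt "-0.07 1 0 0 60" --pt "-0.07 1 0 0 60" --pt "-0.07 1 0 0 60" --pt "-0.07 1 0 0 60" --pt "-0.07 1 0 0 60" --pt "-0.07 1 0 0 60" --pt "-0.07 1 0 0 60"

```text
time_s: 38.33
tcp_pos: [0.4751, -0.2079, 0.1597]
eef_rot: [-180.0, 0.1, -0.7]
contact_force: [-0.2, 0.7, -0.7]
gripper_width: 0.0602
gripper_force: 0.0
```

```bash
python3 look.py
```

```text
38.33 [ 0.4751 -0.2079  0.1597] [-1.7999e+02  5.0000e-02 -7.3000e-01] F [-0.2  0.7 -0.7] w 60.2 0.0
top [147.8 211.8] 101 [0.6048 0.3034]
top [145.9 244. ] 103 [0.5226 0.3045]
top [412.6 266.7] 28 [ 0.4537 -0.3575]
sc [329.5 149.1] 90 [0.4905 0.3335]
sc [357.1 161.1] 83 [0.5724 0.3349]
sc [103.4 327.4] 168 [ 0.4564 -0.3597]
sc [193.3 328.1] 152 [ 0.589  -0.2588]
sc [147.  365.6] 199 [ 0.5785 -0.3617]
```

Request:
step_arm --pt "-0.061 0.15 0 0 60" --pt "-0.061 0.3 0 0 60" --pt "-0.061 0.46 0 0 60" --pt "-0.061 0.608 0 0 60" --pt "-0.061 0.608 0.05 0 60" --pt "-0.061 0.608 0.15 0 60" --pt "-0.061 0.608 0.28 0 60" --pt "-0.061 0.608 0.4 0 60" --pt "-0.061 0.608 0.5 0 60" --pt "-0.061 0.608 0.56 0 60" --pt "-0.061 0.608 0.598 0 60" --pt "-0.061 0.608 0.598 0 60"

```text
time_s: 39.63
tcp_pos: [0.457, -0.3593, 0.0088]
eef_rot: [-179.9, 0.2, -0.7]
contact_force: [-0.6, -0.1, 1.0]
gripper_width: 0.06
gripper_force: 0.0
```

Request:
step_arm --pt "0 0 0 0 36" --pt "0 0 0 0 33" --pt "0 0 0 0 30" --pt "0 0 0 0 27" --pt "0 0 0 0 24" --pt "0 0 0 0 20" --pt "0 0 0 0 20" --pt "0 0 0 0 20" --pt "0 0 0 0 20"

```text
time_s: 40.38
tcp_pos: [0.4583, -0.3604, 0.0115]
eef_rot: [180.0, -0.0, -0.7]
contact_force: [-0.8, 0.9, 5.9]
gripper_width: 0.0273
gripper_force: 12.0
```

Request:
step_arm --pt "0 0 -0.02 0 20" --pt "0 0 -0.08 0 20" --pt "0 0 -0.18 0 20" --pt "0 0 -0.3 0 20" --pt "0 0 -0.42 0 20" --pt "0 0 -0.52 0 20" --pt "0 0 -0.58 0 20" --pt "0 0 -0.6 0 20" --pt "0 0 -0.6 0 20"

```text
time_s: 41.13
tcp_pos: [0.4584, -0.3604, 0.1622]
eef_rot: [180.0, -0.1, -0.7]
contact_force: [0.4, -0.1, -0.5]
gripper_width: 0.0271
gripper_force: 12.0
```

Request:
step_arm --pt "0 -0.04 0 0 20" --pt "-0.01 -0.12 0 0 20" --pt "-0.01 -0.24 0 0 20" --pt "-0.02 -0.38 0 0 20" --pt "-0.02 -0.52 0 0 20" --pt "-0.03 -0.66 0 0 20" --pt "-0.03 -0.8 0 0 20" --pt "-0.037 -0.92 0 0 20" --pt "-0.037 -1 0 0 20"

```text
time_s: 41.88
tcp_pos: [0.45, -0.1077, 0.1593]
eef_rot: [-180.0, 0.2, -0.7]
contact_force: [0.3, -0.5, -0.3]
gripper_width: 0.027
gripper_force: 12.0
```

Request:
step_arm --pt "0 -0.12 0 0 20" --pt "-0.01 -0.26 0 0 20" --pt "-0.01 -0.4 0 0 20" --pt "-0.02 -0.54 0 0 20" --pt "-0.02 -0.68 0 0 20" --pt "-0.03 -0.82 0 0 20" --pt "-0.037 -0.92 0 0 20" --pt "-0.037 -1 0 0 20"

```text
time_s: 42.55
tcp_pos: [0.4439, 0.1417, 0.1592]
eef_rot: [179.9, 0.1, -0.6]
contact_force: [0.3, -0.4, 0.2]
gripper_width: 0.0271
gripper_force: 12.0
```

Request:
step_arm --pt "0 -0.12 0 0 20" --pt "-0.01 -0.25 0 0 20" --pt "-0.02 -0.37 0 0 20" --pt "-0.03 -0.48 0 0 20" --pt "-0.037 -0.56 0 0 20" --pt "-0.037 -0.61 0.03 0 20" --pt "-0.037 -0.61 0.12 0 20" --pt "-0.037 -0.61 0.22 0 20" --pt "-0.037 -0.61 0.3 0 20" --pt "-0.037 -0.61 0.36 0 20" --pt "-0.037 -0.61 0.38 0 20" --pt "-0.037 -0.61 0.38 0 20"

```text
time_s: 43.55
tcp_pos: [0.4369, 0.2908, 0.0634]
eef_rot: [179.8, 0.2, -0.7]
contact_force: [0.4, -0.0, -0.8]
gripper_width: 0.0273
gripper_force: 12.0
```

Request:
step_arm --pt "0 0 0.01 0 20" --pt "0 0 0.02 0 20" --pt "0 0 0.02 0 20"

```text
time_s: 43.8
tcp_pos: [0.4383, 0.2927, 0.0611]
eef_rot: [-180.0, -0.0, -0.7]
contact_force: [-0.5, -0.3, -0.1]
gripper_width: 0.0269
gripper_force: 12.0
```

Request:
step_arm --pt "0 0.002 0.02 0 20" --pt "0 0.002 0.035 0 20" --pt "0 0.002 0.048 0 20" --pt "0 0.002 0.056 0 20" --pt "0 0.002 0.062 0 20" --pt "0 0.002 0.062 0 20"

```text
time_s: 44.3
tcp_pos: [0.4383, 0.292, 0.0459]
eef_rot: [180.0, -0.0, -0.7]
contact_force: [-2.1, -1.9, 7.1]
gripper_width: 0.0272
gripper_force: 12.0
```

Request:
step_arm --pt "0 0 0 0 32" --pt "0 0 0 0 38" --pt "0 0 0 0 46" --pt "0 0 0 0 46" --pt "0 0 -0.03 0 46" --pt "0 0 -0.1 0 46" --pt "0 0 -0.2 0 46" --pt "0 0 -0.32 0 46" --pt "0 0 -0.42 0 46" --pt "0 0 -0.6 0 46" --pt "0 0 -0.7 0 46" --pt "0 0 -0.7 0 46"

```text
time_s: 45.3
tcp_pos: [0.4407, 0.2942, 0.2277]
eef_rot: [-179.6, -0.4, -0.7]
contact_force: [1.5, -0.1, -0.4]
gripper_width: 0.0463
gripper_force: 0.0
```

Run:
```python
from look import *
fit(t,lambda q:q,"top",.08,(.539,.011),"blue top");fit(t,lambda q:q,"top",.043,(.517,.291),"yel top")
f=lambda a,k,g:(255*np.clip(cv2.resize(a,None,fx=k,fy=k,interpolation=cv2.INTER_CUBIC)/255.,0,1)**g).astype('uint8')
cv2.imwrite("pics/e1.png",f(s[90:390,80:400],2,.5)[:600])
```

```text
45.3 [0.4407 0.2942 0.2277] [-179.57   -0.45   -0.65] F [ 1.5 -0.1 -0.4] w 46.3 0.0
top [147.8 211.7] 104 [0.6051 0.3035]
top [410.6 215.3] 84 [ 0.5832 -0.3636]
top [375.  222.6] 85 [ 0.5661 -0.272 ]
top [146.3 242.3] 69 [0.5268 0.3037]
sc [330.1 147.7] 59 [0.4885 0.3392]
sc [357.4 160.5] 71 [0.5718 0.3374]
sc [178.5 323.6] 146 [ 0.5605 -0.2689]
sc [147.  365.1] 188 [ 0.5778 -0.361 ]
blue top [ 0.5364  0.0087 -0.5098] -42.08
yel top [ 0.5179  0.2913 -0.4532] -29.01
```

View pics/e1.png

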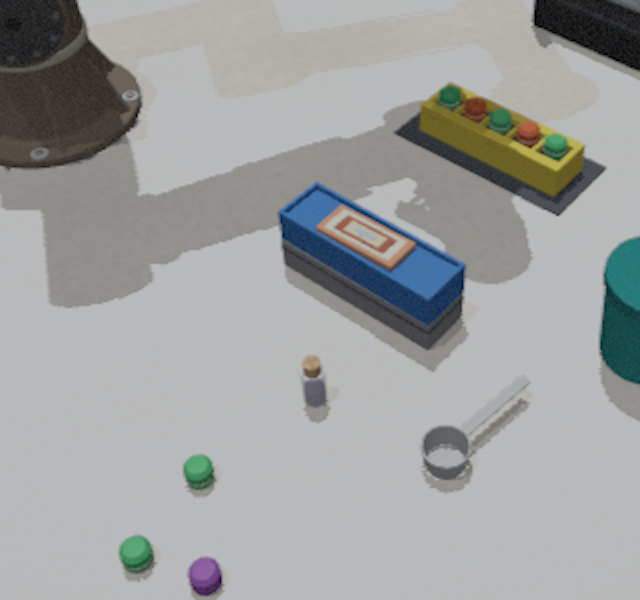

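All five pockets are filled. Blue with its slab is back where it started on grey, and the vial and scoop are untouched. The two surplus spares are on the shelf. One of them was knocked a few centimetres while the arm was away, which needs no correction. Handing in.

```bash
python3 -c "
from plant import workorder
print(workorder.close_job())"
```

```text
the job is handed in; nothing more can be done
None
```

I handed the job in after about 45 s of robot time: the yellow tray stands on the mat with green stones in pockets 1, 3 and 5, and the blue tray and slab are back on the grey box; close_job returned no verdict.

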